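# Clip a freshener holder into the dishwasher rack

### The job

Fit the freshener refill to the dishwasher rack: squeeze both tabs of the tub's blue safety cap, turn it anticlockwise about an eighth of a turn, lift it off and stand it rim-down on the worktop clear of the tub, then move the refill stick from the tub into the cage of the clip-on holder. Then pinch the holder's orange plunger pad towards its white finger pad so that the hook runs out, set the holder flat on the floor of the wire dishwasher rack with any one of the three tines between hook and nose, and let go so that the hook draws tight on the tine. Leave the tub standing and the other things where they are.

Things in the scene. Friction and masses are not known exactly. Their poses are not given: they have to be found in the camera images.
- cap_mid (a point): blue safety cap on the tub: round, hollow, open below, 51 mm wide, 53 mm tall, loose, 0.07 kg. Point: on its axis, 29 mm above its rim, the middle height of its two grey tabs, which face its own +y and -y. At the start lugs hold it down on the neck; turned 35-60 degrees anticlockwise from above (45 is best) it lifts straight off; raise it 55 mm to clear the refill inside. z up.
- cap_tab_a (a joint): inward travel in m of the cap's +y tab, 0 out to 0.007 pressed in; spring 3 N at rest, 6 N at the end. Tab 23 mm wide, 34 mm tall (12-46 mm above the rim); the two outer faces stand 66 mm apart, 52 mm with both in. While out, a tooth below each tab is caught between two small posts on the tub's shoulder, so the cap cannot turn; with both in it turns freely.
- cap_tab_b (a joint): the same for the cap's -y tab
- tub_neck (a point): refill tub: round, white with teal band, 85 mm wide, 70 mm tall to its shoulder, loose, about 0.6 kg, on the worktop. Point: centre of the neck's mouth, 90 mm above its underside; the neck is a tube 37 mm outside, 31 mm inside, 20 mm tall. Its axes are those of the cap at the start.
- refill_mid (a point): refill: upright round stick, 25 mm wide, 46 mm tall, green with white top, loose, 0.04 kg; point at its centre. It stands loosely in the tub's neck under the cap, its foot 70 mm above the worktop, and stands 26 mm out of the neck once uncapped.
- holder_grip (a point): clip-on holder, loose, 0.145 kg, 145 mm long, lying flat, hook towards its +x, z up. Point: 40 mm above its underside, midway between the outer faces of its upright pads at rest: white finger pad (fixed to the body, face at x +33 mm), orange plunger pad (face at x -33 mm). Pads 28 mm wide (y), 20 to 58 mm above the underside; body below them; past the finger pad 30 mm is free, then the cage.
- hook (a joint): travel in m of plunger pad and hook against the body, 0 at rest (hook shut), 0.022 fully pressed (hook out, pads 44 mm over their outer faces instead of 66); about 0.006 when clamped on a tine. Closing the fingers on the outer faces of both pads presses it; the spring resists with 4 N at first, 7 N at the end, then a hard stop.
- holder_cage (a point): centre of the inner floor of the holder's square cage, 83 mm ahead (+x) of holder_grip, 5 mm above the underside; same axes. Open above, 33 mm wide inside, walls up to 30 mm above the underside; the refill stands in it with 4 mm to spare each side.
- holder_nose (a point): centre of the black nose face on the cage's front, 105 mm ahead (+x) of holder_grip, 16 mm above the underside; same axes. The metal hook (8-24 mm above the underside) comes along the -y side (bar's inner face at y -23 mm), crosses ahead of the nose and ends at y +13 mm in a 3 mm lip; the throat is open to +y, above and below. Hook to nose: 1 mm at rest, 23 mm pressed.
- rack: blue-grey wire dishwasher rack, 200 mm (x) by 220 mm (y), fixed; origin at the centre of its footprint on the worktop, x and y along its sides. Its floor wires lie 18 mm above the worktop, its rim reaches 39 mm. The three tines stand in a row along its y, 70 mm apart, at x +70 mm. A holder that points along the rack's +x has room at each tine.
- tine_left (a point): left (+y) tine of the rack, a round post 7 mm thick whose top is 64 mm above the worktop; point on its axis 34 mm above the worktop (level with the nose of a holder on the rack floor); axes of the rack
- tine_mid (a point): the middle tine; as tine_left
- tine_right (a point): the right (-y) tine; as tine_left
- cap: the cap as a whole; origin at the centre of its rim
- refill: the refill; origin at the centre of its foot
- holder: the holder; origin on its underside, 33 mm ahead (+x) of holder_grip
- mug: beige mug, 92 mm wide, 95 mm tall, standing at the left; bystander; origin at the centre of its underside
- cup: white plastic cup, 70 mm wide, 92 mm tall, at the left; bystander; origin at the centre of its underside
- brush: blue dish brush lying flat, 152 mm long (along its y), 16 mm thick; bystander; origin at the centre of its underside
- strainer: round steel sink strainer, 78 mm wide, 28 mm tall; bystander; origin at the centre of its underside

How it is judged:
By the outcome, as a careful person would: the job done as asked, in the order asked, and still so for the second after the job is handed in, with the robot touching nothing.
It also fails if it takes over 72 s, if anything falls off the work surface, if the arm or the gripper's body presses on something with over 40 N, if the wrist force passes 120 N, or if a joint passes its speed limit or range.

### The arm

A 6-joint arm with a two-finger parallel gripper is mounted at the origin on a cart in front of the work surface, level with it; the furniture and walls round the work are solid. World frame = base frame: x ahead of the robot, y to its left, z up, the work surface at z = 0. Lengths are in m, angles in rad, forces in N, time in s.
With the tool pointing down it reaches from about 0.25 to 0.775 m from the base axis. Payload 8.9 kg.
Tool frame: the origin (TCP) lies midway between the tips of the shut fingers; the grasp point (between the pads) lies 19 mm behind it (manip.tcp_to_grasp is the z of the grasp point in the tool frame, in m); z points along the fingers, y is the line along which they close (so a half turn about z gives the same grasp; the last joint's range is limited). The gripper opens to 85 mm and grips with 20 to 120 N. Pads are 22 mm wide; open, the fingers measure 114 mm over their backs; the gripper's body (76 mm by 85 mm) begins 54 mm behind the grasp point. The pads swing forward as they close: fully open they stand 13 mm farther back than shut.
Start: joints at [-1.245, 0.291, -0.153, 1.127, 0, 1.431], TCP at [0.235, -0.469, 0.205] pointing down, gripper open.
Joint ranges: [-2.52, 2.52], [-0.91, 1.74], [-1.3, 1.37], [-1.96, 2.02], [-1.52, 1.47], [-3.14, 3.14]. Speed limits (rad/s): [2.22, 2.22, 2.79, 3.14, 3.14, 3.14].

### API

Orientations are given as [roll, pitch, yaw] about the fixed x, y, z axes, in that order (R = Rz(yaw) Ry(pitch) Rx(roll)).
In Python, from station import manip gives the robot as it stands.
- The arm moves only by the tool jog_arm, never from a script. Its argument "moves" is a list of rows, each a list of 7 numbers: the closure, from 0 (fully open) to 1 (shut), then the shift along the tool's x, y, z each as a share of 20 cm, from -1 to 1, then the turn, a rotation vector about the tool's x, y, z each as a share of 60 degrees, from -1 to 1. In form: [[jaw, tx, ty, tz, rx, ry, rz], ...]. A call has 1 to 20 rows; each row is the pose to reach, as a shift and turn from the pose commanded when the call began, along the tool's axes at that moment; what a row does not reach only later rows make up. A row lasts 1/10 s, in which the tool goes at most 50 mm and 8.59 degrees, less where a joint would pass 70% of its speed; a pose out of reach is approached as far as the arm can. A call with a number of a shift or a turn outside -1 to 1 is refused whole. A call with a gripper value outside its range is refused whole. The fingers move at their own pace and stop on an object; the grip force is fixed at half the most. Time passes only in rows, so rows that repeat a pose let the fingers close. It gives the time, the measured TCP pose, the force, the opening and the grip force at its end, in the units of the state.
- manip.get_obs(): the state, without advancing time (a new reading comes with each control period).
- manip.grab_frame(name): name is "scene" or "top" or "wrist"; returns (picture, depth): 480x640x3 uint8, red, green, blue; 480x640 float32, m along the optical axis (not along the pixel's ray), 0 where there is no reading.
- manip.camera_model(name): a dict with "vertical_fov" (degrees; the focal length in pixels is half the picture's height over the tangent of half this angle, whatever the lens; pixels are square), "cx", "cy" (the principal point, pixels), "R" (3x3) and "t" (3): a world point X has camera coordinates R X + t. Camera axes: x right, y down, z forward; pixel columns grow to the right and rows downward; lengths in m; the calibration is good to about 2 mm. A picture is of the moment at which its call begins: read the wrist's pose just before it. camera_model takes no time and is no camera call; for the wrist camera it gives the pose at the moment of the call.
- manip.finish_job(): hands the job in; it is judged then, once.
The state is a dict: "clock": time; "joint_pos": joint angles; "qvel": joint speeds; "joint_efforts": joint torques, N m; "position": TCP position; "tcp_rot": TCP orientation; "ft_force": force on the tool from outside, world axes, zero at the start; "moment": the same for the moment, N m; "gripper_width": opening from 0.0 (shut) to 1.0 (fully open); "grasp_force": force on a finger pad.
Only numpy, scipy, OpenCV 4.12 (cv2) and the standard library are available. Lean on these libraries where they do the work, as an engineer would, in place of code of your own. Each camera call takes 0.05 s, during which the arm holds its last target. There are 200 camera calls.

## Working session

There is one attempt and no reset: what is moved stays moved. The work goes in short steps, Python scripts to look and compute and a tool call to move; the robot and the scene stay as the last step left them, time stands still between calls to the robot, and variables do not carry over. Pictures are saved under pics/ and viewed, at most 10 in all, crops included, and the job is handed in when it is done.

Besides the shell and the picture viewer there is one more tool, called after "Emit:" by a JSON object that holds its "fn" and its "kwargs", one argument or row to a line. jog_arm: Moves the arm, as the interface text tells. Its arguments: {"type":"object","properties":{"moves":{"type":"array","items":{"type":"array","items":{"type":"number"}}}},"required":["moves"]}

```bash
ls; mkdir -p pics
python3 - <<'E'
from station import manip
import cv2,numpy as np
print(manip.get_obs(), manip.tcp_to_grasp)
for n in ("top","scene"):
    p,d=manip.grab_frame(n); np.savez(f"pics/{n}0.npz",p=p,d=d,**{k:np.array(v) for k,v in manip.camera_model(n).items()})
    cv2.imwrite(f"pics/{n}0.png",p[:,:,::-1]); print(manip.camera_model(n))
E
```

```text
pics
{'clock': 0.0, 'joint_pos': array([-1.24530596e+00,  2.91268155e-01, -1.54089963e-01,  1.12668049e+00,
       -5.46747671e-06,  1.43149493e+00]), 'qvel': array([ 4.95393393e-05, -5.51668636e-05, -3.52222722e-04,  1.03496448e-03,
        4.33447018e-04,  5.81325796e-04]), 'joint_efforts': array([-5.46217620e-05, -5.37147045e+01,  3.31374657e+01,  1.58619712e-02,
       -1.62632919e-04,  4.11482475e-06]), 'position': array([ 0.23518259, -0.468882  ,  0.20475218]), 'tcp_rot': array([-3.14036165e+00, -1.67077492e-04,  4.64791665e-01]), 'ft_force': array([-0.00900952,  0.832741  , -0.07381286]), 'moment': array([-0.0278284 ,  0.01961093,  0.06690195]), 'grasp_force': 0.0, 'gripper_width': 0.9991074110003093} -0.0187
{'vertical_fov': 57.206422134061135, 'cx': 319.8414343111864, 'cy': 247.65404439289958, 'R': array([[ 0.01861575, -0.99981468,  0.0049054 ],
       [-0.9960995 , -0.01896938, -0.08617391],
       [ 0.086251  , -0.00328207, -0.99626803]]), 't': array([0.14819057, 0.54820596, 1.15742662])}
{'vertical_fov': 57.00295318190995, 'cx': 322.03616286068166, 'cy': 238.05095798205687, 'R': array([[-0.88711807, -0.46144128,  0.00966825],
       [-0.25350353,  0.46964008, -0.8456797 ],
       [ 0.38569093, -0.75266868, -0.53360319]]), 't': array([0.55870623, 0.13875667, 1.01186477])}
```

View pics/top0.png

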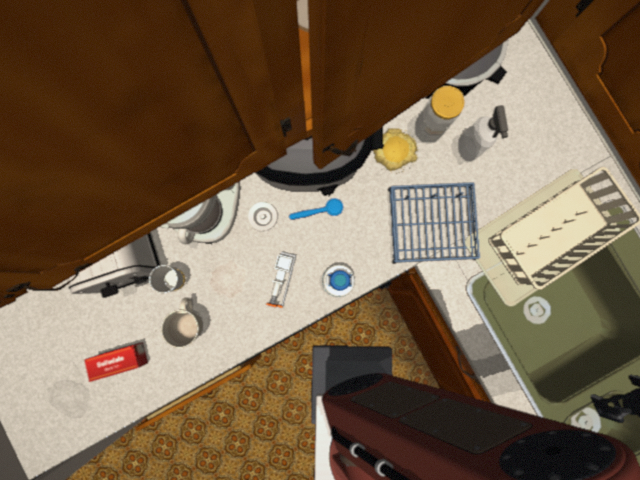

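View pics/scene0.png

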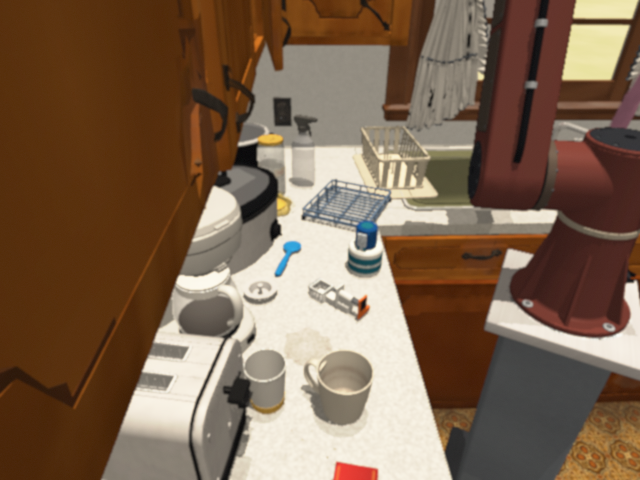

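The top view shows the tub at (339,280), the holder from its orange pad (275,303) to its cage (286,262), and the rack at (433,222). The mug, cup, brush and strainer are at the left. Next I'll get rough world positions.

```bash
cat > h.py <<'E'
import numpy as np,cv2
from station import manip
from scipy.spatial.transform import Rotation as Ro
def snap(n,tag):
    cm=manip.camera_model(n); p,d=manip.grab_frame(n)
    np.savez(f"pics/{tag}.npz",p=p,d=d,**{k:np.array(v) for k,v in cm.items()}); return load(tag)
def load(tag):
    return dict(np.load(f"pics/{tag}.npz"))
def F(c): return 240/np.tan(np.radians(c['vertical_fov'])/2)
def cloud(c):
    v,u=np.mgrid[:480,:640]; d=c['d'].astype(float); f=F(c)
    X=np.stack([(u-c['cx'])/f*d,(v-c['cy'])/f*d,d],-1)
    W=(X-c['t'])@c['R']; W[d<=0]=np.nan; return W
def onz(c,u,v,z):
    r=c['R'].T@np.array([(u-c['cx'])/F(c),(v-c['cy'])/F(c),1]); o=-c['R'].T@c['t']
    return o+r*(z-o[2])/r[2]
def ortho(c,x0,x1,y0,y1,z,s):
    "picture of the plane z, s px per m; up=+x, left=+y"
    w,h=int((y1-y0)*s),int((x1-x0)*s)
    v,u=np.mgrid[:h,:w]; X=np.stack([x1-v/s,y1-u/s,np.full(v.shape,z)],-1)@c['R'].T+c['t']
    mu=X[...,0]/X[...,2]*F(c)+c['cx']; mv=X[...,1]/X[...,2]*F(c)+c['cy']
    return cv2.remap(c['p'],mu.astype(np.float32),mv.astype(np.float32),cv2.INTER_CUBIC)[:,:,::-1]
def toshift(target,yaw):
    "tool shift/turn shares for tool-down target (TCP xyz, yaw)"
    o=manip.get_obs(); R0=Ro.from_euler('xyz',o['tcp_rot']); R1=Ro.from_euler('xyz',[np.pi,0,yaw])
    return np.round(R0.inv().apply(np.array(target)-o['position'])/0.2,3),np.round(np.degrees((R0.inv()*R1).as_rotvec())/60,3)
E
python3 - <<'E'
from h import *
for n in("top0","scene0"): 
    c=load(n);W=cloud(c)
    if n=="top0":
        for u,v in [(339,280),(275,303),(288,262),(433,222),(395,188),(474,185),(477,258),(392,262),(263,216),(310,210),(334,207),(160,278),(183,325),(300,400),(350,130),(250,100)]: print(u,v,W[v,u].round(3))
        o=ortho(c,.33,.62,-.33,.17,.03,1500); cv2.imwrite("pics/o1.png",o)
E
```

```text
339 280 [0.458 0.111 0.124]
275 303 [ 0.395  0.277 -0.005]
288 262 [0.506 0.244 0.004]
433 222 [ 0.622 -0.147  0.017]
395 188 [ 0.713 -0.043  0.019]
474 185 [ 0.73  -0.266  0.001]
477 258 [ 0.525 -0.259  0.035]
392 262 [ 0.511 -0.038  0.01 ]
263 216 [0.627 0.312 0.032]
310 210 [0.649 0.187 0.014]
334 207 [0.657 0.122 0.019]
160 278 [0.456 0.581 0.029]
183 325 [0.332 0.521 0.007]
300 400 [-0.088  0.234 -0.902]
350 130 [0.674 0.119 0.567]
250 100 [0.652 0.243 0.716]
```

View pics/o1.png

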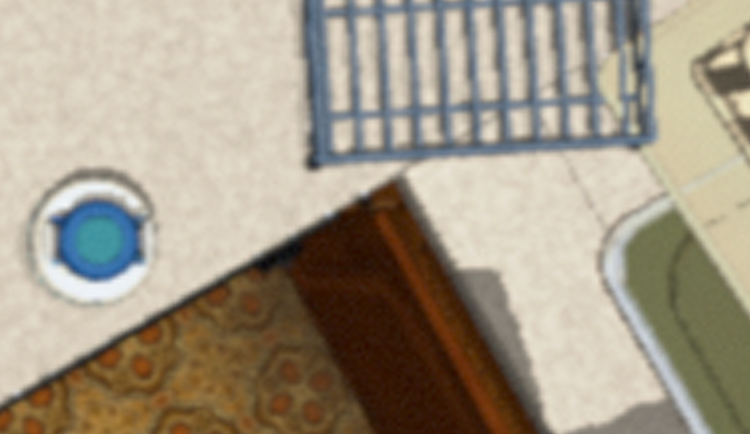

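The rack sits at a slight yaw near (0.62,-0.147). The tub is at (0.458,0.111), with the cap's tabs roughly along world y. Next I'll move the wrist camera over the scene.

Emit:
{"fn": "jog_arm", "kwargs": {
  "moves": [
    [0, 0.65, -0.74, -0.5, 0, 0, -1],
    [0, 0.65, -0.74, -0.5, 0, 0, -1],
    [0, 0.65, -0.74, -0.5, 0, 0, -1],
    [0, 0.65, -0.74, -0.5, 0, 0, -1],
    [0, 0.65, -0.74, -0.5, 0, 0, -1],
    [0, 0.65, -0.74, -0.5, 0, 0, -1],
    [0, 0.65, -0.74, -0.5, 0, 0, -1],
    [0, 0.65, -0.74, -0.5, 0, 0, -1]
  ]
}}

```text
clock: 0.9
position: [0.2852, -0.2784, 0.3052]
tcp_rot: [-3.142, -0.0, 1.515]
ft_force: [0.6, -0.4, -0.8]
gripper_width: 0.998
grasp_force: 0.0
```

Run:
```python
from h import *
print(manip.get_obs()['joint_pos'].round(2)); print(toshift([.40,-.10,.30],1.512+1.0))
```

```text
[-0.96  0.01 -0.23  1.33  0.    0.67]
(array([0.923, 0.523, 0.026]), array([-0.   , -0.   , -0.952]))
```

Emit:
{"fn": "jog_arm", "kwargs": {
  "moves": [
    [0, 0.92, 0.52, 0, 0, 0, -0.95],
    [0, 0.92, 0.52, 0, 0, 0, -0.95],
    [0, 0.92, 0.52, 0, 0, 0, -0.95],
    [0, 0.92, 0.52, 0, 0, 0, -0.95],
    [0, 0.92, 0.52, 0, 0, 0, -0.95],
    [0, 0.92, 0.52, 0, 0, 0, -0.95],
    [0, 0.92, 0.52, 0, 0, 0, -0.95],
    [0, 0.92, 0.52, 0, 0, 0, -0.95]
  ]
}}

```text
clock: 1.7
position: [0.3998, -0.101, 0.305]
tcp_rot: [-3.141, -0.001, 2.504]
ft_force: [0.2, -0.8, 0.7]
gripper_width: 1.004
grasp_force: 0.0
```

Run:
```python
from h import *
c=snap("wrist","w1"); print(c['R'].round(2),-c['R'].T@c['t']); W=cloud(c); print(W[240,320],W[10,320],W[470,320])
cv2.imwrite("pics/w1.png",c['p'][:,:,::-1])
print(toshift([.42,.10,.30],3.14))
```

```text
[[ 0.6   0.8  -0.  ]
 [ 0.77 -0.57  0.3 ]
 [ 0.24 -0.18 -0.96]] [ 0.33826651 -0.05569848  0.47381757]
[ 4.55974169e-01 -1.50718983e-01  3.43114451e-04] [ 0.12056529  0.08821454 -0.79795065] [ 0.38984819 -0.09516852  0.41272405]
(array([0.52 , 0.867, 0.025]), array([ 0.   , -0.001, -0.61 ]))
```

View pics/w1.png

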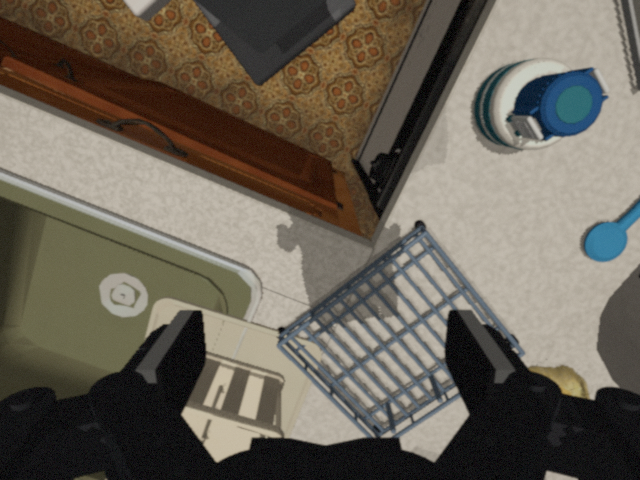

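The wrist view shows the rack's tines on its far side, at about (434,388) and (390,412), so rack +x is roughly world +x. The capped tub is at (545,105).

Emit:
{"fn": "jog_arm", "kwargs": {
  "moves": [
    [0, 0.6, 1.0, 0, 0, 0, -0.61],
    [0, 0.6, 1.0, 0, 0, 0, -0.61],
    [0, 0.6, 1.0, 0, 0, 0, -0.61],
    [0, 0.6, 1.0, 0, 0, 0, -0.61],
    [0, 0.6, 1.0, 0, 0, 0, -0.61],
    [0, 0.6, 1.0, 0, 0, 0, -0.61],
    [0, 0.6, 1.0, 0, 0, 0, -0.61]
  ]
}}

```text
clock: 2.45
position: [0.4217, 0.1313, 0.3051]
tcp_rot: [-3.141, -0.001, -3.14]
ft_force: [-0.4, -0.2, -0.1]
gripper_width: 1.001
grasp_force: 0.0
```

Run:
```python
from h import *
c=snap("wrist","w2"); print(-c['R'].T@c['t']); W=cloud(c)
cv2.imwrite("pics/w2.png",c['p'][:,:,::-1])
```

```text
[0.34526902 0.1315211  0.47387002]
```

View pics/w2.png

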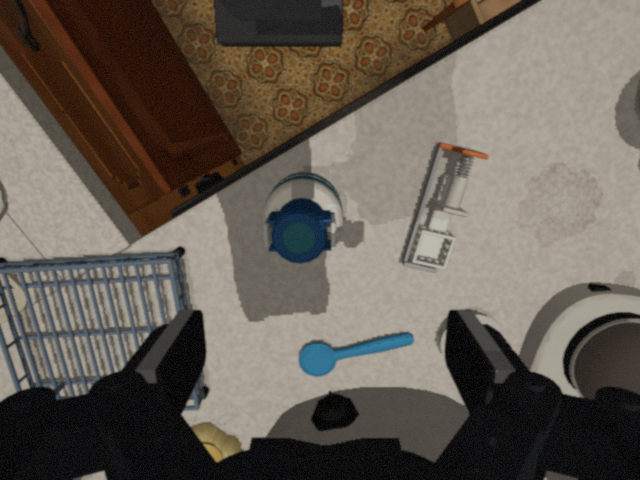

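The wrist view shows the cap top at (299,236) with tabs at (268,238) and (331,235). The holder's orange pad is at (463,152) and its cage at (433,250). Now I'll fit poses from depth and colour.

Run:
```python
from h import *
c=load("w2");W=cloud(c);p=c['p'].astype(int);hsv=cv2.cvtColor(c['p'],cv2.COLOR_RGB2HSV)
# cap top
m=(abs(W[...,2]-.123)<.005)&(abs(W[...,0]-.458)<.06)&(abs(W[...,1]-.111)<.06)
P=W[m];(cx,cy),r=cv2.minEnclosingCircle(P[:,:2].astype(np.float32)); print("captop",P[:,:2].mean(0),P[:,2].mean(),(cx,cy),r,m.sum())
# tabs: points with height 82-118
m=(W[...,2]>.1)&(W[...,2]<.119)&(abs(W[...,0]-.458)<.06)&(abs(W[...,1]-.111)<.06)&(hsv[...,1]<90)
for s in(1,-1):
    q=W[m&(s*(W[...,1]-cy)>0)]; print("tab",len(q),np.median(q,0), q[:,1].min(),q[:,1].max())
# shoulder
m=(abs(W[...,2]-.070)<.003)&(abs(W[...,0]-.458)<.06)&(abs(W[...,1]-.111)<.06)
print("tub",cv2.minEnclosingCircle(W[m][:,:2].astype(np.float32)))
# holder
reg=(W[...,0]>.35)&(W[...,0]<.56)&(W[...,1]>.19)&(W[...,1]<.33)&(W[...,2]>-.01)
for lo,hi in((.004,.03),(.024,.034),(.034,.07),(.05,.065)):
    q=W[reg&(W[...,2]>lo)&(W[...,2]<hi)]; print(lo,hi,len(q),q.mean(0) if len(q) else 0, cv2.minAreaRect(q[:,:2].astype(np.float32)) if len(q)>5 else 0)
o=reg&(hsv[...,0]<14)&(hsv[...,1]>140)&(hsv[...,2]>90); q=W[o]; print("orange",len(q),q.mean(0),q.min(0),q.max(0),cv2.minAreaRect(q[:,:2].astype(np.float32)))
# height maps/crops
a=ortho(c,.36,.56,.18,.34,.03,2500); b=ortho(c,.40,.52,.05,.17,.123,3200)
b=cv2.resize(b,(400,400));cv2.imwrite("pics/o2.png",np.hstack([a,np.vstack([b,b[:100]])]))
```

```text
captop [0.45354455 0.10775255] 0.12304329287295233 (0.45526447892189026, 0.1089431643486023) 0.030526764690876007 2403
tab 215 [0.45285127 0.13686645 0.11405912] 0.11299893055929762 0.14071889024918688
tab 219 [0.45392948 0.07851387 0.11481006] 0.07447582274587347 0.08566407731487595
tub ((0.454314649105072, 0.10755390673875809), 0.04071078822016716)
0.004 0.03 3017 [0.47216707 0.25258959 0.0170027 ] ((0.45538845658302307, 0.2610186040401459), (0.0479804128408432, 0.1454758644104004), 77.22096252441406)
0.024 0.034 639 [0.49649638 0.25336523 0.02872762] ((0.45518958568573, 0.2615867853164673), (0.04729693755507469, 0.1448942869901657), 77.01287078857422)
0.034 0.07 1157 [0.41900582 0.2712303  0.04723738] ((0.41787824034690857, 0.2735165059566498), (0.02826550416648388, 0.06695866584777832), 76.57086944580078)
0.05 0.065 315 [0.41656089 0.27272231 0.05684354] ((0.4179067015647888, 0.27357017993927), (0.028264382854104042, 0.0668911561369896), 76.68425750732422)
orange 178 [0.38623139 0.27278506 0.04462811] [0.38040574 0.25494953 0.01940064] [0.39211325 0.29310495 0.05984795] ((0.3865305185317993, 0.27377626299858093), (0.03938490152359009, 0.004929929040372372), 77.8341293334961)
```

View pics/o2.png

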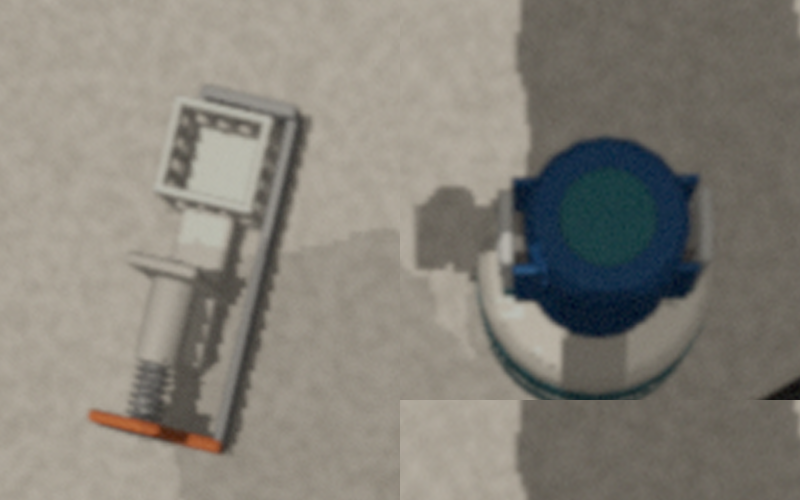

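The holder grip is at about (0.418,0.2735) with yaw about -13.3°. The cap axis is at (0.454,0.1077) with its tabs along world y. Next I'll descend on the cap.

Emit:
{"fn": "jog_arm", "kwargs": {
  "moves": [
    [0, -0.16, -0.118, 0, 0, 0, 0],
    [0, -0.16, -0.118, 0.3, 0, 0, 0],
    [0, -0.16, -0.118, 0.6, 0, 0, 0],
    [0, -0.16, -0.118, 0.8, 0, 0, 0],
    [0, -0.16, -0.118, 1, 0, 0, 0],
    [0, -0.16, -0.118, 1, 0, 0, 0]
  ]
}}

```text
clock: 3.1
position: [0.4491, 0.1057, 0.1006]
tcp_rot: [-3.141, -0.01, 3.141]
ft_force: [-0.8, -0.2, 0.6]
gripper_width: 1.002
grasp_force: 0.0
```

Emit:
{"fn": "jog_arm", "kwargs": {
  "moves": [
    [0, 0, 0, 0.08, 0, 0, 0],
    [0, 0, 0, 0.13, 0, 0, 0],
    [0, 0, 0, 0.13, 0, 0, 0],
    [0.2, 0, 0, 0.13, 0, 0, 0],
    [1, 0, 0, 0.13, 0, 0, 0],
    [1, 0, 0, 0.13, 0, 0, 0],
    [1, 0, 0, 0.13, 0, 0, 0],
    [1, 0, 0, 0.13, 0, 0, 0],
    [1, 0, 0, 0.13, 0, 0, 0],
    [1, 0, 0, 0.13, 0, 0, 0]
  ]
}}

```text
clock: 4.1
position: [0.4551, 0.1075, 0.0813]
tcp_rot: [-3.141, 0.003, -3.138]
ft_force: [-2.9, -1.5, 16.2]
gripper_width: 0.585
grasp_force: 59.2
```

Emit:
{"fn": "jog_arm", "kwargs": {
  "moves": [
    [1, 0, 0, 0, 0, 0, -0.1],
    [1, 0, 0, 0, 0, 0, -0.2],
    [1, 0, 0, 0, 0, 0, -0.3],
    [1, 0, 0, 0, 0, 0, -0.4],
    [1, 0, 0, 0, 0, 0, -0.5],
    [1, 0, 0, 0, 0, 0, -0.6],
    [1, 0, 0, 0, 0, 0, -0.7],
    [1, 0, 0, 0, 0, 0, -0.76],
    [1, 0, 0, 0, 0, 0, -0.76],
    [1, 0, 0, 0, 0, 0, -0.76]
  ]
}}

```text
clock: 5.1
position: [0.4559, 0.1078, 0.0813]
tcp_rot: [-3.139, 0.003, -2.341]
ft_force: [0.0, -0.5, 12.5]
gripper_width: 0.584
grasp_force: 59.8
```

Run:
```python
from h import *
o=manip.get_obs(); print(o['moment'].round(2),o['ft_force'].round(1))
c=snap("wrist","w3"); d=snap("top","t3"); 
a=c['p'][:,:,::-1]; b=ortho(d,.36,.56,.0,.2,.1,2400)
cv2.imwrite("pics/w3.png",np.hstack([cv2.resize(a[60:480,100:560],(460,420)),b[:420,:330]]))
```

```text
[0.04 0.11 0.21] [ 0.  -0.5 12.5]
```

View pics/w3.png

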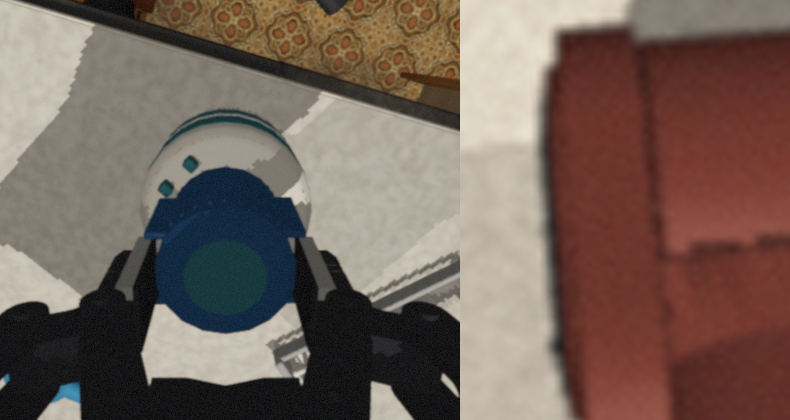

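The posts on the shoulder now sit about 45° from the tabs, so the cap has turned on the tub. Lifting it straight up.

Emit:
{"fn": "jog_arm", "kwargs": {
  "moves": [
    [1, 0, 0, -0.03, 0, 0, 0],
    [1, 0, 0, -0.08, 0, 0, 0],
    [1, 0, 0, -0.14, 0, 0, 0],
    [1, 0, 0, -0.2, 0, 0, 0],
    [1, 0, 0, -0.26, 0, 0, 0],
    [1, 0, 0, -0.33, 0, 0, 0],
    [1, 0, 0, -0.4, 0, 0, 0],
    [1, 0, 0, -0.4, 0, 0, 0]
  ]
}}

```text
clock: 6.0
position: [0.455, 0.1077, 0.1614]
tcp_rot: [-3.14, 0.002, -2.342]
ft_force: [0.3, -1.2, -1.0]
gripper_width: 0.579
grasp_force: 62.5
```

Run:
```python
from h import *
c=snap("wrist","w4"); W=cloud(c)
m=(abs(W[...,0]-.455)<.06)&(abs(W[...,1]-.108)<.06)
for z in (.07,.116,.203): 
    q=W[m&(abs(W[...,2]-z)<.004)]; print(z,len(q),np.median(q,0) if len(q) else 0)
print(toshift([.56,.03,.165],manip.get_obs()['tcp_rot'][2]))
```

```text
0.07 5732 [0.43853139 0.0914186  0.06999178]
0.116 0 0
0.203 15180 [0.45252074 0.10600342 0.20320116]
(array([-0.089, -0.649, -0.023]), array([-0.001,  0.001, -0.   ]))
```

Emit:
{"fn": "jog_arm", "kwargs": {
  "moves": [
    [1, -0.088, -0.612, 0, 0, 0, 0],
    [1, -0.088, -0.612, 0, 0, 0, 0],
    [1, -0.088, -0.612, 0, 0, 0, 0],
    [1, -0.088, -0.612, 0.2, 0, 0, 0],
    [1, -0.088, -0.612, 0.4, 0, 0, 0],
    [1, -0.088, -0.612, 0.58, 0, 0, 0],
    [1, -0.088, -0.612, 0.68, 0, 0, 0],
    [1, -0.088, -0.612, 0.72, 0, 0, 0],
    [1, -0.088, -0.612, 0.745, 0, 0, 0],
    [1, -0.088, -0.612, 0.745, 0, 0, 0]
  ]
}}

```text
clock: 7.05
position: [0.5527, 0.035, 0.0115]
tcp_rot: [3.14, -0.001, -2.342]
ft_force: [-4.1, 0.1, 5.9]
gripper_width: 0.578
grasp_force: 63.5
```

Emit:
{"fn": "jog_arm", "kwargs": {
  "moves": [
    [0.3, 0, 0, 0, 0, 0, 0],
    [0, 0, 0, 0, 0, 0, 0],
    [0, 0, 0, 0, 0, 0, 0],
    [0, 0, 0, 0, 0, 0, 0],
    [0, 0, 0, -0.1, 0, 0, 0],
    [0, 0, 0, -0.3, 0, 0, 0],
    [0, 0, 0, -0.6, 0, 0, 0],
    [0, 0, 0, -0.9, 0, 0, 0],
    [0, 0, 0, -0.9, 0, 0, 0]
  ]
}}

```text
clock: 7.95
position: [0.5561, 0.0348, 0.1953]
tcp_rot: [-3.137, 0.004, -2.342]
ft_force: [1.4, 0.2, 0.5]
gripper_width: 1.003
grasp_force: 0.0
```

Run:
```python
from h import *
print(manip.get_obs()['joint_pos'].round(2)); print(toshift([.39,.1077,.19],np.pi))
```

```text
[-0.07  0.35 -0.09  1.12  0.   -0.87]
(array([0.317, 0.85 , 0.021]), array([-0.003,  0.006,  0.764]))
```

Emit:
{"fn": "jog_arm", "kwargs": {
  "moves": [
    [0, 0.094, 0.62, -0.2, 0, 0, 0.985],
    [0, 0.094, 0.62, -0.2, 0, 0, 0.985],
    [0, 0.094, 0.62, -0.2, 0, 0, 0.985],
    [0, 0.094, 0.62, -0.2, 0, 0, 0.985],
    [0, 0.094, 0.62, -0.2, 0, 0, 0.985],
    [0, 0.094, 0.62, -0.2, 0, 0, 0.985],
    [0, 0.094, 0.62, -0.2, 0, 0, 0.985],
    [0.2, 0.094, 0.62, -0.2, 0, 0, 0.985],
    [0.4, 0.094, 0.62, -0.2, 0, 0, 0.985]
  ]
}}

```text
clock: 8.85
position: [0.4519, 0.1078, 0.2303]
tcp_rot: [3.142, 0.0, 2.914]
ft_force: [-0.2, -0.3, -0.0]
gripper_width: 0.692
grasp_force: 0.0
```

Run:
```python
from h import *
c=snap("wrist","w5"); W=cloud(c)
cv2.imwrite("pics/w5.png",c['p'][:,:,::-1])
m=(abs(W[...,0]-.455)<.05)&(abs(W[...,1]-.108)<.05)
q=W[m&(abs(W[...,2]-.116)<.003)]; (x,y),r=cv2.minEnclosingCircle(q[:,:2].astype(np.float32)); print(len(q),q.mean(0),x,y,r)
q=W[(abs(W[...,0]-.555)<.05)&(abs(W[...,1]-.035)<.05)&(abs(W[...,2]-.053)<.004)]; print("cap",len(q),q.mean(0) if len(q) else 0)
reg=(W[...,0]>.35)&(W[...,0]<.56)&(W[...,1]>.19)&(W[...,1]<.33)&(W[...,2]>.034)&(W[...,2]<.07)
q=W[reg]; print("pads",len(q),cv2.minAreaRect(q[:,:2].astype(np.float32)) if len(q)>9 else 0)
```

```text
898 [0.45396078 0.10682908 0.11599537] 0.4546385705471039 0.10669654607772827 0.012648772448301315
cap 2004 [0.55214744 0.03599813 0.05305708]
pads 2002 ((0.4178203344345093, 0.27325525879859924), (0.028179854154586792, 0.06695237755775452), 76.4412841796875)
```

View pics/w5.png

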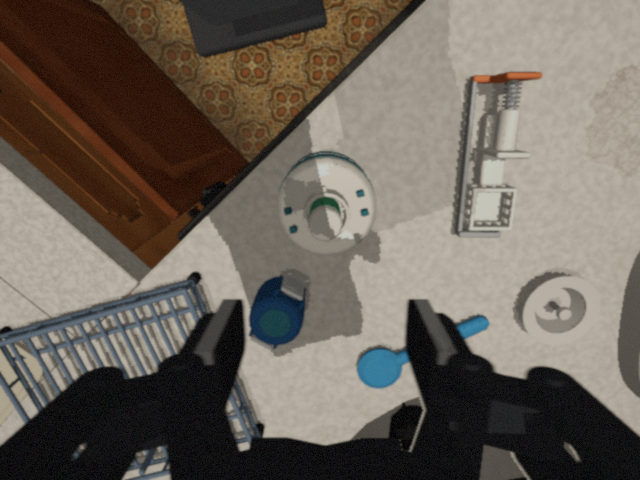

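The refill stands uncapped in the neck at (325,215), the cap stands clear at (280,310), and the holder is undisturbed. Grasping the refill.

Emit:
{"fn": "jog_arm", "kwargs": {
  "moves": [
    [0.4, -0.013, -0.002, 0.2, 0, 0, 0],
    [0.4, -0.013, -0.002, 0.4, 0, 0, 0],
    [0.4, -0.013, -0.002, 0.58, 0, 0, 0],
    [0.4, -0.013, -0.002, 0.67, 0, 0, 0],
    [0.4, -0.013, -0.002, 0.67, 0, 0, 0],
    [0.4, -0.013, -0.002, 0.67, 0, 0, 0],
    [1, -0.013, -0.002, 0.67, 0, 0, 0],
    [1, -0.013, -0.002, 0.67, 0, 0, 0],
    [1, -0.013, -0.002, 0.67, 0, 0, 0],
    [1, -0.013, -0.002, 0.67, 0, 0, 0],
    [1, -0.013, -0.002, 0.67, 0, 0, 0],
    [1, -0.013, -0.002, 0.67, 0, 0, 0]
  ]
}}

```text
clock: 10.1
position: [0.4544, 0.1069, 0.0964]
tcp_rot: [3.142, 0.0, 2.91]
ft_force: [1.2, -0.1, -0.2]
gripper_width: 0.001
grasp_force: 0.0
```

Emit:
{"fn": "jog_arm", "kwargs": {
  "moves": [
    [1, 0, 0, -0.05, 0, 0, 0],
    [1, 0, 0, -0.15, 0, 0, 0],
    [1, 0, 0, -0.3, 0, 0, 0],
    [1, 0, 0, -0.45, 0, 0, 0],
    [1, 0, 0, -0.45, 0, 0, 0]
  ]
}}

```text
clock: 10.6
position: [0.4568, 0.107, 0.1904]
tcp_rot: [3.14, 0.006, 2.91]
ft_force: [0.4, 0.8, 0.0]
gripper_width: -0.001
grasp_force: 0.0
```

Run:
```python
from h import *
c=load("w5"); W=cloud(c)
th=np.radians(-13.4); ux=np.array([np.cos(th),np.sin(th)])
g=np.array([.4178,.2733])+.083*ux; print("cage",g)
# cage floor measured: rim points z~.03
q=W[(np.hypot(W[...,0]-g[0],W[...,1]-g[1])<.035)&(abs(W[...,2]-.030)<.003)]; 
L=(q[:,:2]-[.4178,.2733])@np.array([[ux[0],-ux[1]],[ux[1],ux[0]]]); print("rim local",L.min(0),L.max(0))
print(toshift([g[0],g[1],.186],manip.get_obs()['tcp_rot'][2]))
```

```text
cage [0.4985404  0.25406492]
rim local [ 0.0628885  -0.01999469] [0.10447142 0.02161758]
(array([-0.034,  0.763,  0.024]), array([0.002, 0.006, 0.   ]))
```

The gripper closed on nothing, so I'm looking again.

Run:
```python
from h import *
c=snap("wrist","w6"); W=cloud(c)
m=(abs(W[...,0]-.455)<.05)&(abs(W[...,1]-.108)<.05)
for z in (.116,.09,.07):
    q=W[m&(abs(W[...,2]-z)<.004)]; print(z,len(q),q.mean(0) if len(q) else 0, cv2.minEnclosingCircle(q[:,:2].astype(np.float32)) if len(q) else 0)
cv2.imwrite("pics/w6.png",c['p'][:,:,::-1])
```

```text
0.116 1217 [0.45375145 0.10691593 0.11591104] ((0.4546278715133667, 0.10691624879837036), 0.012751773931086063)
0.09 717 [0.4472571  0.10963328 0.08943842] ((0.45483994483947754, 0.10801581293344498), 0.02272770181298256)
0.07 6591 [0.45015318 0.10877058 0.06985519] ((0.4545319974422455, 0.10775632411241531), 0.04115598648786545)
```

View pics/w6.png

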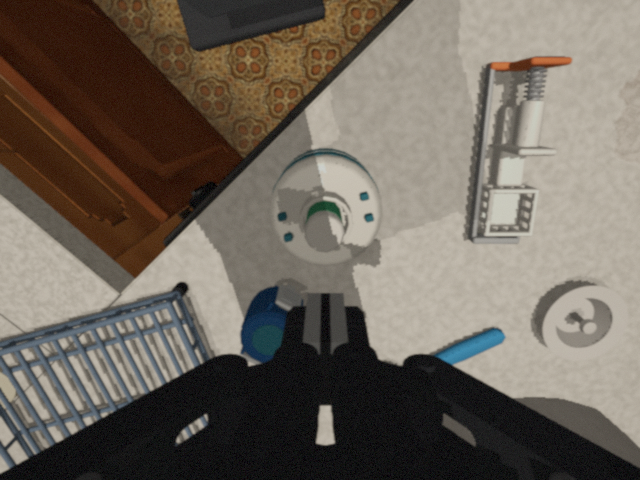

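The refill still stands at (325,225) and the shut fingertips are at (325,293). Next I'll check where the tips really lie against the TCP.

Run:
```python
from h import *
c=load("w6"); W=cloud(c); o=manip.get_obs(); R=Ro.from_euler('xyz',o['tcp_rot'])
T=R.inv().apply((W-o['position']).reshape(-1,3)).reshape(W.shape)
for v in (294,298,305,315,330,345): print(v,[(u,T[v,u].round(3).tolist()) for u in (310,322,338)])
X=c['R']@o['position']+c['t']; print("TCP px",X[:2]/X[2]*F(c)+[c['cx'],c['cy']], o['position'])
c=load("w5"); W=cloud(c); T=R.inv().apply((W-np.array([.4519,.1078,.2303])).reshape(-1,3)).reshape(W.shape)
for v in (302,310,330,345): print(v,[(u,T[v,u].round(3).tolist()) for u in (215,228,240,412,425)])
```

```text
294 [(310, [0.01, -0.005, -0.032]), (322, [0.011, -0.001, -0.033]), (338, [0.011, 0.005, -0.033])]
298 [(310, [0.011, -0.005, -0.037]), (322, [0.01, -0.001, -0.035]), (338, [0.011, 0.005, -0.036])]
305 [(310, [0.01, -0.005, -0.041]), (322, [0.011, -0.001, -0.041]), (338, [0.011, 0.005, -0.042])]
315 [(310, [0.011, -0.005, -0.049]), (322, [0.011, -0.001, -0.049]), (338, [0.011, 0.005, -0.049])]
330 [(310, [0.011, -0.004, -0.059]), (322, [0.011, -0.001, -0.059]), (338, [0.011, 0.004, -0.059])]
345 [(310, [0.012, -0.004, -0.069]), (322, [0.01, -0.001, -0.065]), (338, [0.012, 0.004, -0.068])]
TCP px [324.24327916 284.31582806] [0.45580669 0.10696059 0.18847976]
302 [(215, [-0.12, -0.117, 0.231]), (228, [0.012, -0.034, -0.039]), (240, [0.011, -0.03, -0.038]), (412, [0.012, 0.031, -0.038]), (425, [0.011, 0.035, -0.037])]
310 [(215, [-0.13, -0.118, 0.232]), (228, [0.011, -0.033, -0.043]), (240, [0.009, -0.03, -0.039]), (412, [0.012, 0.029, -0.044]), (425, [0.012, 0.033, -0.045])]
330 [(215, [0.012, -0.033, -0.057]), (228, [0.011, -0.03, -0.057]), (240, [0.002, -0.03, -0.041]), (412, [0.005, 0.029, -0.046]), (425, [0.012, 0.031, -0.057])]
345 [(215, [0.012, -0.031, -0.066]), (228, [0.007, -0.029, -0.059]), (240, [-0.003, -0.03, -0.042]), (412, [-0.0, 0.03, -0.046]), (425, [0.01, 0.03, -0.062])]
```

The depth data puts the real fingertips about 31 mm behind the reported TCP when shut, which explains the miss. I'll regrasp about 30 mm lower, with the fingers clear of the neck.

Emit:
{"fn": "jog_arm", "kwargs": {
  "moves": [
    [0.4, 0, 0, 0, 0, 0, 0],
    [0.4, 0, 0, 0, 0, 0, 0],
    [0.4, 0, 0, 0, 0, 0, 0],
    [0.4, 0, 0, 0, 0, 0, 0],
    [0.4, 0, 0, 0.2, 0, 0, 0],
    [0.4, 0, 0, 0.4, 0, 0, 0],
    [0.4, 0, 0, 0.5, 0, 0, 0],
    [0.4, 0, 0, 0.57, 0, 0, 0],
    [0.4, 0, 0, 0.605, 0, 0, 0],
    [0.4, 0, 0, 0.605, 0, 0, 0],
    [0.4, 0, 0, 0.605, 0, 0, 0]
  ]
}}

```text
clock: 11.75
position: [0.4548, 0.1069, 0.0658]
tcp_rot: [3.141, 0.001, 2.91]
ft_force: [-0.9, -0.5, -0.7]
gripper_width: 0.601
grasp_force: 0.0
```

Emit:
{"fn": "jog_arm", "kwargs": {
  "moves": [
    [1, 0, 0, 0, 0, 0, 0],
    [1, 0, 0, 0, 0, 0, 0],
    [1, 0, 0, 0, 0, 0, 0],
    [1, 0, 0, 0, 0, 0, 0],
    [1, 0, 0, 0, 0, 0, 0],
    [1, 0, 0, 0, 0, 0, 0]
  ]
}}

```text
clock: 12.35
position: [0.455, 0.1069, 0.0662]
tcp_rot: [3.141, 0.002, 2.91]
ft_force: [-1.6, 0.1, 5.9]
gripper_width: 0.268
grasp_force: 58.5
```

Emit:
{"fn": "jog_arm", "kwargs": {
  "moves": [
    [1, 0, 0, -0.05, 0, 0, 0],
    [1, 0, 0, -0.15, 0, 0, 0],
    [1, 0, 0, -0.3, 0, 0, 0],
    [1, 0, 0, -0.4, 0, 0, 0],
    [1, -0.02, 0.2, -0.4, 0, 0, 0],
    [1, -0.04, 0.4, -0.4, 0, 0, 0],
    [1, -0.047, 0.6, -0.4, 0, 0, 0],
    [1, -0.047, 0.77, -0.4, 0, 0, 0],
    [1, -0.047, 0.77, -0.4, 0, 0, 0],
    [1, -0.047, 0.77, -0.4, 0, 0, 0]
  ]
}}

```text
clock: 13.35
position: [0.4986, 0.255, 0.1457]
tcp_rot: [-3.141, 0.0, 2.912]
ft_force: [-0.3, 0.3, -1.1]
gripper_width: 0.27
grasp_force: 59.0
```

Run:
```python
from h import *
o=manip.get_obs();c=snap("wrist","w7"); W=cloud(c); R=Ro.from_euler('xyz',o['tcp_rot'])
T=R.inv().apply((W-o['position']).reshape(-1,3)).reshape(W.shape)
# refill white top
q=T[(abs(T[...,0])<.02)&(abs(T[...,1])<.02)&(T[...,2]>-.08)&(T[...,2]<.03)]
import collections; h=np.histogram(W[(abs(T[...,0])<.03)&(abs(T[...,1])<.011)&(T[...,2]<.04)&(T[...,2]>-.09)][:,2],bins=np.arange(.12,.24,.005)); print(h)
hs=cv2.cvtColor(c['p'],cv2.COLOR_RGB2HSV); g=(hs[...,0]>45)&(hs[...,0]<85)&(hs[...,1]>80)
q=W[g&(abs(T[...,1])<.03)&(W[...,2]>.1)]; print("green",len(q),q.min(0) if len(q) else 0,q.max(0) if len(q) else 0, q.mean(0) if len(q) else 0)
print(o['position'],o['ft_force'])
```

```text
(array([   0,    0,    0,    0,    0,    0,  166,  240,  257,  278,  312,
        333,  386,  380, 1169, 2776,    0,    0,    0,    0,    0,    0,
          0]), array([0.12 , 0.125, 0.13 , 0.135, 0.14 , 0.145, 0.15 , 0.155, 0.16 ,
       0.165, 0.17 , 0.175, 0.18 , 0.185, 0.19 , 0.195, 0.2  , 0.205,
       0.21 , 0.215, 0.22 , 0.225, 0.23 , 0.235]))
green 3755 [0.47548787 0.22580051 0.15135541] [0.50965542 0.2858946  0.26209526] [0.48676155 0.25787599 0.20454398]
[0.49863977 0.25498613 0.14569557] [-0.2724625   0.29854542 -1.08255331]
```

Emit:
{"fn": "jog_arm", "kwargs": {
  "moves": [
    [1, 0, 0, 0.2, 0, 0, 0],
    [1, 0, 0, 0.4, 0, 0, 0],
    [1, 0, 0, 0.52, 0, 0, 0],
    [1, 0, 0, 0.6, 0, 0, 0],
    [1, 0, 0, 0.65, 0, 0, 0],
    [1, 0, 0, 0.69, 0, 0, 0],
    [1, 0, 0, 0.705, 0, 0, 0],
    [1, 0, 0, 0.705, 0, 0, 0]
  ]
}}

```text
clock: 14.2
position: [0.4992, 0.2544, 0.0047]
tcp_rot: [3.141, 0.001, 2.91]
ft_force: [-0.1, 0.6, -0.8]
gripper_width: 0.27
grasp_force: 58.8
```

Emit:
{"fn": "jog_arm", "kwargs": {
  "moves": [
    [0.6, 0, 0, 0, 0, 0, 0],
    [0.4, 0, 0, 0, 0, 0, 0],
    [0.4, 0, 0, 0, 0, 0, 0],
    [0.3, 0, 0, -0.05, 0, 0, 0],
    [0.3, 0, 0, -0.2, 0, 0, 0],
    [0, 0, 0, -0.5, 0, 0, 0],
    [0, 0, 0, -0.8, 0, 0, 0],
    [0, 0, 0, -1, 0, 0, 0],
    [0, 0, 0, -1, 0, 0, 0]
  ]
}}

```text
clock: 15.1
position: [0.5016, 0.2557, 0.2112]
tcp_rot: [3.136, 0.008, 2.91]
ft_force: [1.2, 1.0, 0.1]
gripper_width: 0.997
grasp_force: 0.0
```

Run:
```python
from h import *
o=manip.get_obs();c=snap("wrist","w8"); W=cloud(c)
reg=(abs(W[...,0]-.4990)<.04)&(abs(W[...,1]-.2545)<.04)
q=W[reg&(abs(W[...,2]-.051)<.003)]; print("refill top",len(q),q.mean(0) if len(q) else 0,cv2.minEnclosingCircle(q[:,:2].astype(np.float32)) if len(q) else 0)
reg=(W[...,0]>.35)&(W[...,0]<.46)&(W[...,1]>.22)&(W[...,1]<.33)&(W[...,2]>.034)&(W[...,2]<.07)
q=W[reg]; print("pads",len(q),cv2.minAreaRect(q[:,:2].astype(np.float32)) if len(q)>9 else 0)
R=Ro.from_euler('xyz',o['tcp_rot']);T=R.inv().apply((W-o['position']).reshape(-1,3)).reshape(W.shape)
q=T[(abs(T[...,0])<.013)&(abs(T[...,1])<.06)&(T[...,2]>-.1)&(T[...,2]<.01)]; print("open tips z",np.percentile(q[:,2],[95,99,100]),o['position'],o['joint_pos'].round(2))
```

```text
refill top 706 [0.49838288 0.25451584 0.05098205] ((0.4987201392650604, 0.25451311469078064), 0.012614606879651546)
pads 2100 ((0.41746705770492554, 0.27409350872039795), (0.027568520978093147, 0.06625717133283615), 76.51542663574219)
open tips z [-0.04687863 -0.04173855 -0.03850808] [0.50155411 0.25565275 0.21120823] [ 0.34  0.35 -0.05  1.16  0.    0.57]
```

The refill stands on the cage floor with its top at 51 mm, and the holder has not moved. Now I'll find the tines in the pictures already taken.

Run:
```python
from h import *
for n in("w1","w5","w2","top0","scene0"):
    W=cloud(load(n)); m=(W[...,0]>.5)&(W[...,0]<.75)&(W[...,1]>-.28)&(W[...,1]<-.02)
    q=W[m&(W[...,2]>.044)&(W[...,2]<.068)]; print(n,len(q))
    if len(q):
        k,l,s,ce=cv2.connectedComponentsWithStats((m&(W[...,2]>.044)&(W[...,2]<.068)).astype(np.uint8))
        for i in range(1,k):
            if s[i,4]>3: print("  ",s[i],W[l==i].mean(0).round(4),W[l==i][:,2].max().round(3))
    r=W[m&(W[...,2]>.032)&(W[...,2]<.043)]
    if len(r)>50: print("  rim",len(r),cv2.minAreaRect(r[:,:2].astype(np.float32)))
```

```text
w1 163
   [433 388  10  15  82] [ 0.684  -0.1435  0.0558] 0.065
   [388 418   8  16  81] [ 0.6886 -0.2129  0.0556] 0.065
  rim 2931 ((0.6156291365623474, -0.1483982801437378), (0.2062857449054718, 0.2265585958957672), 3.914609670639038)
w5 126
   [138 455  13  20 126] [ 0.6842 -0.1423  0.0551] 0.064
  rim 2321 ((0.6158014535903931, -0.14768895506858826), (0.20605579018592834, 0.2264072149991989), 3.764816999435425)
w2 0
  rim 1726 ((0.6154077649116516, -0.14741380512714386), (0.20634792745113373, 0.22676977515220642), 3.319279193878174)
top0 37
   [433 193   4   4  11] [ 0.689  -0.1404  0.0564] 0.067
   [459 192   4   4  11] [ 0.6936 -0.2095  0.0572] 0.064
   [406 194   4   4  11] [ 0.6847 -0.0707  0.0568] 0.063
  rim 705 ((0.6205840706825256, -0.14624959230422974), (0.2064175009727478, 0.22699247300624847), 3.555206775665283)
scene0 43
   [335 179   3   6  13] [ 0.6889 -0.2105  0.0532] 0.062
   [327 188   2   6  12] [ 0.685  -0.1413  0.0525] 0.061
   [317 197   3   7  18] [ 0.6803 -0.071   0.0533] 0.063
  rim 419 ((0.6150217056274414, -0.14594408869743347), (0.20578648149967194, 0.23404911160469055), 3.8405158519744873)
```

Rack centre is at (0.6156,-0.148) with yaw +3.8°, and the mid tine is at about (0.686,-0.143). I'll use the mid tine. Turning over the holder now.

Emit:
{"fn": "jog_arm", "kwargs": {
  "moves": [
    [0, 0.42, 0, 0, 0, 0, 1],
    [0, 0.42, 0, 0, 0, 0, 1],
    [0, 0.42, 0, 0, 0, 0, 1],
    [0, 0.42, 0, 0, 0, 0, 1],
    [0, 0.42, 0, 0, 0, 0, 1],
    [0, 0.42, 0, 0, 0, 0, 1],
    [0, 0.42, 0, 0, 0, 0, 1],
    [0, 0.42, 0, 0, 0, 0, 1]
  ]
}}

```text
clock: 15.95
position: [0.4164, 0.2735, 0.2034]
tcp_rot: [-3.14, 0.0, 1.861]
ft_force: [-0.7, -0.2, -0.5]
gripper_width: 1.002
grasp_force: 0.0
```

Emit:
{"fn": "jog_arm", "kwargs": {
  "moves": [
    [0, 0, 0, 0, 0, 0, 0.503],
    [0, 0, 0, 0, 0, 0, 0.503],
    [0, 0, 0, 0, 0, 0, 0.503],
    [0, 0, 0, 0, 0, 0, 0.503],
    [0, 0, 0, 0, 0, 0, 0.503],
    [0, 0, 0, 0, 0, 0, 0.503]
  ]
}}

```text
clock: 16.55
position: [0.4168, 0.2737, 0.2039]
tcp_rot: [-3.141, 0.0, 1.341]
ft_force: [-0.6, -0.3, 0.1]
gripper_width: 1.002
grasp_force: 0.0
```

Run:
```python
from h import *
o=manip.get_obs();c=snap("wrist","w9"); W=cloud(c)
reg=(W[...,0]>.36)&(W[...,0]<.46)&(W[...,1]>.22)&(W[...,1]<.33)&(W[...,2]>.034)&(W[...,2]<.07)
q=W[reg]; print("pads",len(q),cv2.minAreaRect(q[:,:2].astype(np.float32)) if len(q)>9 else 0)
print(o['position'],o['tcp_rot'],o['joint_pos'].round(2)); print(toshift([.4175,.2738,-.011],np.radians(76.55)))
```

```text
pads 1799 ((0.4173792898654938, 0.2745928168296814), (0.02757721021771431, 0.06692653149366379), 76.83785247802734)
[0.41681991 0.27369768 0.20391142] [-3.14103426e+00  4.79580909e-04  1.34106015e+00] [ 0.43  0.24 -0.22  1.11 -0.    2.23]
(array([1.000e-03, 3.000e-03, 1.075e+00]), array([-0.   ,  0.   ,  0.004]))
```

Aligned. I'll go down in two stages and check the force.

Emit:
{"fn": "jog_arm", "kwargs": {
  "moves": [
    [0, 0, 0.003, 0.2, 0, 0, 0],
    [0, 0, 0.003, 0.4, 0, 0, 0],
    [0, 0, 0.003, 0.6, 0, 0, 0],
    [0, 0, 0.003, 0.75, 0, 0, 0],
    [0, 0, 0.003, 0.85, 0, 0, 0],
    [0, 0, 0.003, 0.95, 0, 0, 0],
    [0, 0, 0.003, 0.98, 0, 0, 0],
    [0, 0, 0.003, 0.98, 0, 0, 0]
  ]
}}

```text
clock: 17.4
position: [0.4171, 0.2734, 0.0078]
tcp_rot: [-3.14, 0.001, 1.338]
ft_force: [0.6, -0.2, 0.7]
gripper_width: 0.997
grasp_force: 0.0
```

Emit:
{"fn": "jog_arm", "kwargs": {
  "moves": [
    [0, 0, 0, 0.05, 0, 0, 0],
    [0, 0, 0, 0.085, 0, 0, 0],
    [0, 0, 0, 0.085, 0, 0, 0]
  ]
}}

```text
clock: 17.7
position: [0.4173, 0.2735, -0.0092]
tcp_rot: [-3.141, 0.0, 1.336]
ft_force: [-0.4, -0.2, -0.3]
gripper_width: 0.999
grasp_force: 0.0
```

Run:
```python
from h import *
o=manip.get_obs();c=snap("wrist","wa"); W=cloud(c); print(o['position'],o['ft_force'])
R=Ro.from_euler('xyz',o['tcp_rot']);T=R.inv().apply((W-o['position']).reshape(-1,3)).reshape(W.shape)
for s in(1,-1):
    q=W[(T[...,0]>.005)&(T[...,0]<.014)&(s*T[...,1]>.038)&(s*T[...,1]<.06)&(T[...,2]<-.02)]; print("finger low z",len(q),np.percentile(q[:,2],[0,1,5]) if len(q) else 0)
cv2.imwrite("pics/wa.png",c['p'][:,:,::-1])
```

```text
[ 0.41734183  0.27353098 -0.00920357] [-0.35534561 -0.19453473 -0.296727  ]
finger low z 9509 [0.01079553 0.01233271 0.01774338]
finger low z 7086 [0.03014522 0.03481776 0.04002441]
```

View pics/wa.png

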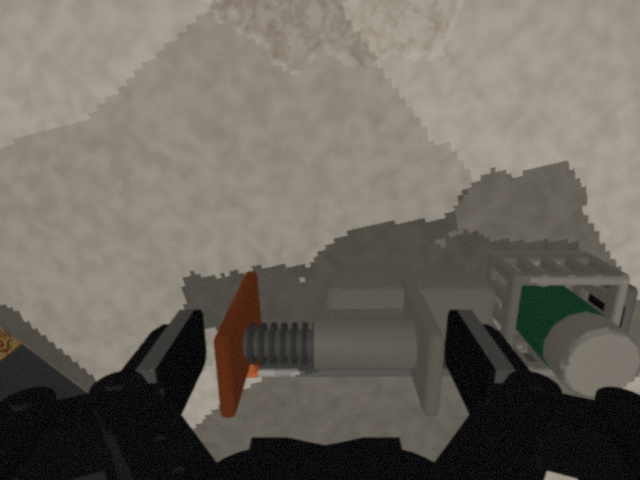

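The fingers straddle the orange pad at (238,345) and the white pad at (428,355), and the refill stands in the cage at (580,340). Pinching.

Emit:
{"fn": "jog_arm", "kwargs": {
  "moves": [
    [0.2, 0, 0, 0, 0, 0, 0],
    [0.4, 0, 0, 0, 0, 0, 0],
    [0.6, 0, 0, 0, 0, 0, 0],
    [1, 0, 0, 0, 0, 0, 0],
    [1, 0, 0, 0, 0, 0, 0],
    [1, 0, 0, 0, 0, 0, 0],
    [1, 0, 0, 0, 0, 0, 0],
    [1, 0, 0, 0, 0, 0, 0]
  ]
}}

```text
clock: 18.55
position: [0.4248, 0.2748, -0.0052]
tcp_rot: [3.13, -0.005, 1.335]
ft_force: [9.8, -4.0, 22.6]
gripper_width: 0.503
grasp_force: 58.1
```

Emit:
{"fn": "jog_arm", "kwargs": {
  "moves": [
    [1, 0, 0, -0.03, 0, 0, 0],
    [1, 0, 0, -0.08, 0, 0, 0],
    [1, 0, 0, -0.2, 0, 0, 0],
    [1, 0, 0, -0.35, 0, 0, 0],
    [1, 0, 0, -0.5, 0, 0, 0],
    [1, 0, 0, -0.5, 0, 0, 0],
    [1, 0, 0, -0.5, 0, 0, 0]
  ]
}}

```text
clock: 19.25
position: [0.4174, 0.2738, 0.0916]
tcp_rot: [3.141, -0.0, 1.336]
ft_force: [-0.8, 0.3, -2.7]
gripper_width: 0.502
grasp_force: 61.9
```

Run:
```python
from h import *
o=manip.get_obs();c=snap("wrist","wb"); d=snap("top","tb");W=cloud(c); print(o['position'],o['tcp_rot'],o['ft_force'].round(1))
R=Ro.from_euler('xyz',o['tcp_rot']);T=R.inv().apply((W-o['position']).reshape(-1,3)).reshape(W.shape)
# refill top (white, holder local +83 along tool y?) 
m=(abs(T[...,0])<.06)&(T[...,1]>.03)&(T[...,1]<.16)&(T[...,2]<.03)&(T[...,2]>-.08)
q=T[m]; 
for lo in np.arange(-.06,.03,.006):
    z=q[(q[:,2]>=lo)&(q[:,2]<lo+.006)]; 
    if len(z)>20: print(round(lo,3),len(z),z.min(0).round(3),z.max(0).round(3))
cv2.imwrite("pics/wb.png",c['p'][:,:,::-1])
```

```text
[0.41743889 0.2738021  0.09159611] [ 3.14145343e+00 -4.25136312e-04  1.33629473e+00] [-0.8  0.3 -2.7]
-0.06 3468 [-0.011  0.03  -0.06 ] [ 0.012  0.082 -0.054]
-0.054 939 [-0.004  0.03  -0.054] [ 0.012  0.076 -0.048]
-0.048 878 [-0.008  0.03  -0.048] [ 0.012  0.077 -0.042]
-0.042 1501 [-0.018  0.03  -0.042] [ 0.021  0.09  -0.036]
-0.036 4214 [-0.027  0.03  -0.036] [ 0.021  0.122 -0.03 ]
-0.03 4986 [-0.027  0.03  -0.03 ] [ 0.021  0.122 -0.024]
-0.024 3023 [-0.025  0.03  -0.024] [ 0.021  0.121 -0.018]
-0.018 2131 [-0.024  0.03  -0.018] [ 0.021  0.122 -0.012]
-0.012 778 [-0.017  0.03  -0.012] [ 0.02   0.091 -0.007]
```

View pics/wb.png

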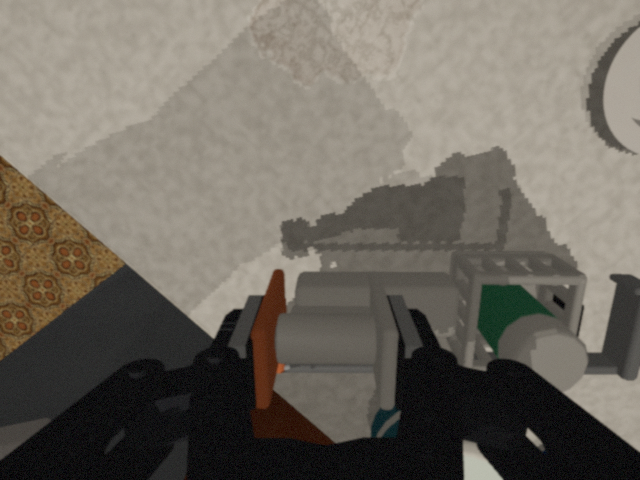

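Pinched fully (opening about 43 mm), with the hook out ahead of the nose at (625,330). I have now used my picture views, so the rest is done by numbers. First, where the holder sits in the tool frame.

Run:
```python
from h import *
c=load("wb");W=cloud(c);P=np.array([0.41743889,0.2738021,0.09159611]);R=Ro.from_euler('xyz',[3.14145343,-4.25e-4,1.33629])
T=R.inv().apply((W-P).reshape(-1,3)).reshape(W.shape)
def rep(n,q): print(n,len(q),q.min(0).round(4),np.median(q,0).round(4),q.max(0).round(4)) if len(q) else print(n,0)
m=(T[...,1]>.10)&(T[...,1]<.14)&(T[...,2]<.05)&(abs(T[...,0])<.05); rep("hook",T[m])
q=T[m]; rep(" hook top",q[q[:,2]<np.percentile(q[:,2],2)+.002])
m=(T[...,1]>.045)&(T[...,1]<.1)&(T[...,2]<.05)&(abs(T[...,0])<.04)&(T[...,2]>-.06)
h,e=np.histogram(T[m][:,2],bins=np.arange(-.05,.01,.002)); print(list(zip(e.round(3),h)))
```

```text
hook 3705 [-0.0272  0.1028 -0.0324] [-0.0105  0.1162 -0.0253] [ 0.0134  0.1224 -0.0136]
 hook top 779 [-0.027   0.1119 -0.0324] [-0.0148  0.1173 -0.0304] [ 0.0131  0.1218 -0.0292]
[(np.float64(-0.05), np.int64(261)), (np.float64(-0.048), np.int64(233)), (np.float64(-0.046), np.int64(295)), (np.float64(-0.044), np.int64(247)), (np.float64(-0.042), np.int64(244)), (np.float64(-0.04), np.int64(216)), (np.float64(-0.038), np.int64(960)), (np.float64(-0.036), np.int64(2216)), (np.float64(-0.034), np.int64(888)), (np.float64(-0.032), np.int64(560)), (np.float64(-0.03), np.int64(494)), (np.float64(-0.028), np.int64(649)), (np.float64(-0.026), np.int64(1029)), (np.float64(-0.024), np.int64(581)), (np.float64(-0.022), np.int64(493)), (np.float64(-0.02), np.int64(478)), (np.float64(-0.018), np.int64(889)), (np.float64(-0.016), np.int64(360)), (np.float64(-0.014), np.int64(271)), (np.float64(-0.012), np.int64(345)), (np.float64(-0.01), np.int64(289)), (np.float64(-0.008), np.int64(33)), (np.float64(-0.006), np.int64(0)), (np.float64(-0.004), np.int64(0)), (np.float64(-0.002), np.int64(0)), (np.float64(0.0), np.int64(0)), (np.float64(0.002), np.int64(0)), (np.float64(0.004), np.int64(0)), (np.float64(0.006), np.int64(0))]
```

```bash
cat >> h.py <<'E'
def plane(T,u0,u1,v0,v1):
    q=T[v0:v1,u0:u1].reshape(-1,3); q=q[np.isfinite(q).all(1)]
    for _ in range(4):
        A=np.c_[q[:,:2],np.ones(len(q))]; k=np.linalg.lstsq(A,q[:,2],rcond=None)[0]; r=abs(A@k-q[:,2]); q=q[r<max(.0012,1.5*np.median(r))]
    return k,q.mean(0),len(q)
def tool(c,P,E): return Ro.from_euler('xyz',E).inv().apply((cloud(c)-P).reshape(-1,3)).reshape(480,640,3)
E
python3 - <<'E'
from h import *
c=load("wb");T=tool(c,[0.41743889,0.2738021,0.09159611],[3.14145343,-4.25e-4,1.33629])
print("refill top",plane(T,525,568,335,378))
for u,v in [(515,256),(470,262),(580,266),(465,300),(575,300),(625,282),(625,330),(625,370),(600,365),(545,355),(520,330),(490,300),(420,282),(330,290)]: print(u,v,T[v,u].round(4))
E
```

```text
refill top (array([-0.00107303,  0.02182437, -0.05855172]), array([ 0.00214379,  0.0691972 , -0.05704384]), 1254)
515 256 [ 0.0201  0.0741 -0.0157]
470 262 [ 0.0179  0.0564 -0.0164]
580 266 [-0.0259  0.1711  0.0908]
465 300 [ 0.0077  0.0512 -0.0294]
575 300 [ 0.0109  0.0878 -0.0359]
625 282 [ 0.0123  0.1138 -0.0235]
625 330 [-0.0073  0.1168 -0.0253]
625 370 [-0.0225  0.117  -0.0296]
600 365 [-0.0232  0.1101 -0.0253]
545 355 [ 0.002   0.068  -0.0565]
520 330 [ 0.0079  0.0617 -0.0514]
490 300 [ 0.0065  0.0616 -0.0269]
420 282 [ 0.0107  0.0364 -0.0196]
330 290 [ 0.0094  0.001  -0.0241]
```

The underside sits 6 mm above the TCP and is level, and the throat's middle is 104 mm ahead along tool y. Carrying it over at a safe height.

Emit:
{"fn": "jog_arm", "kwargs": {
  "moves": [
    [1, 0, 0, -0.1, 0, 0, 0],
    [1, 0, 0, -0.2, 0, 0, 0],
    [1, -0.05, 0.03, -0.28, 0, 0, 0],
    [1, -0.15, 0.1, -0.3, 0, 0, -0.02],
    [1, -0.27, 0.19, -0.3, 0, 0, -0.05],
    [1, -0.41, 0.28, -0.3, 0, 0, -0.08],
    [1, -0.55, 0.38, -0.3, 0, 0, -0.11],
    [1, -0.69, 0.48, -0.3, 0, 0, -0.14],
    [1, -0.82, 0.57, -0.3, 0, 0, -0.17],
    [1, -0.94, 0.65, -0.3, 0, 0, -0.2],
    [1, -0.94, 0.65, -0.3, 0, 0, -0.2]
  ]
}}

```text
clock: 20.45
position: [0.5007, 0.0578, 0.1499]
tcp_rot: [-3.14, 0.001, 1.543]
ft_force: [0.7, 0.0, -2.0]
gripper_width: 0.499
grasp_force: 62.0
```

Run:
```python
from h import *
o=manip.get_obs(); print(o['joint_pos'].round(2)); print(toshift([.582,-.1509,.13],1.637))
```

```text
[-0.03  0.29 -0.3   0.98 -0.    1.57]
(array([-1.032,  0.436,  0.1  ]), array([-0.002,  0.001, -0.09 ]))
```

Emit:
{"fn": "jog_arm", "kwargs": {
  "moves": [
    [1, -0.1, 0.04, 0, 0, 0, -0.03],
    [1, -0.22, 0.09, 0, 0, 0, -0.06],
    [1, -0.36, 0.15, 0, 0, 0, -0.09],
    [1, -0.5, 0.21, 0, 0, 0, -0.09],
    [1, -0.64, 0.28, 0, 0, 0, -0.09],
    [1, -0.78, 0.34, 0, 0, 0, -0.09],
    [1, -0.9, 0.39, 0, 0, 0, -0.09],
    [1, -0.98, 0.43, 0, 0, 0, -0.09],
    [1, -1, 0.436, 0, 0, 0, -0.09],
    [1, -1, 0.436, 0, 0, 0, -0.09]
  ]
}}

```text
clock: 21.45
position: [0.5818, -0.141, 0.1501]
tcp_rot: [-3.14, -0.001, 1.639]
ft_force: [0.4, 0.7, -1.2]
gripper_width: 0.501
grasp_force: 61.9
```

Run:
```python
from h import *
manip.grab_frame("top"); o=manip.get_obs(); print(o['position'],toshift([.582,-.1509,.08],1.637))
P=o['position'];E=o['tcp_rot'];c=snap("wrist","wc");T=tool(c,P,E);W=cloud(c)
print("refill",plane(T,525,568,335,378))
m=(abs(W[...,0]-.684)<.035)&(W[...,1]>-.25)&(W[...,1]<-.03)&(W[...,2]>.044)&(W[...,2]<.068)
k,l,s,ce=cv2.connectedComponentsWithStats(m.astype(np.uint8))
for i in range(1,k):
    if s[i,4]>8: print("tine",s[i],W[l==i].mean(0).round(4),T[l==i].mean(0).round(4),W[l==i][:,2].max().round(3))
m=(T[...,1]>.10)&(T[...,1]<.14)&(T[...,2]<0)&(T[...,2]>-.06)&(abs(T[...,0])<.05); q=T[m]; print("hook",q.min(0).round(4),q.max(0).round(4))
```

```text
[ 0.58167531 -0.14046966  0.15037902] (array([-0.053, -0.001,  0.352]), array([-0.002, -0.001,  0.003]))
refill (array([-0.00084688,  0.02064595, -0.05841379]), array([ 0.00230251,  0.0692724 , -0.05698555]), 1238)
tine [482 129  22  13 224] [ 0.6798 -0.0732  0.0577] [0.0602 0.1027 0.0926] 0.065
tine [470 233  20  18 207] [ 0.6845 -0.1421  0.0568] [-0.0088  0.1026  0.0934] 0.065
hook [-0.0269  0.1027 -0.0321] [ 0.0136  0.1224 -0.0136]
```

The measured tine lies at tool (-0.010, 0.1045), in the middle of the throat after the 10.5 mm sideways shift. Lowering the holder over it.

Emit:
{"fn": "jog_arm", "kwargs": {
  "moves": [
    [1, -0.053, 0, 0, 0, 0, 0],
    [1, -0.053, 0, 0.1, 0, 0, 0],
    [1, -0.053, 0, 0.2, 0, 0, 0],
    [1, -0.053, 0, 0.3, 0, 0, 0],
    [1, -0.053, 0, 0.38, 0, 0, 0],
    [1, -0.053, 0, 0.38, 0, 0, 0],
    [1, -0.053, 0, 0.44, 0, 0, 0],
    [1, -0.053, 0, 0.49, 0, 0, 0],
    [1, -0.053, 0, 0.54, 0, 0, 0],
    [1, -0.053, 0, 0.59, 0, 0, 0],
    [1, -0.053, 0, 0.63, 0, 0, 0],
    [1, -0.053, 0, 0.66, 0, 0, 0],
    [1, -0.053, 0, 0.68, 0, 0, 0],
    [1, -0.053, 0, 0.68, 0, 0, 0]
  ]
}}

```text
clock: 22.95
position: [0.5829, -0.152, 0.0148]
tcp_rot: [-3.141, -0.0, 1.64]
ft_force: [-0.4, -0.4, -2.0]
gripper_width: 0.498
grasp_force: 61.9
```

Run:
```python
from h import *
o=manip.get_obs(); P=o['position'];E=o['tcp_rot'];c=snap("wrist","wd");T=tool(c,P,E);W=cloud(c)
print(P,o['ft_force'].round(1),"refill",plane(T,525,568,335,378))
m=(abs(T[...,0])<.05)&(T[...,1]>.095)&(T[...,1]<.135)&(W[...,2]>.047)&(W[...,2]<.068)
k,l,s,ce=cv2.connectedComponentsWithStats(m.astype(np.uint8))
for i in range(1,k):
    if s[i,4]>8: print("obj",s[i],W[l==i].mean(0).round(4),T[l==i].min(0).round(4),T[l==i].max(0).round(4))
```

```text
[ 0.58294037 -0.15199208  0.01475794] [-0.4 -0.4 -2. ] refill (array([ 0.03171673,  0.03605375, -0.05941825]), array([ 0.00210477,  0.06924811, -0.05685685]), 1206)
obj [597 310  43  40 909] [ 0.684  -0.142   0.0565] [-0.0017  0.0991 -0.05  ] [ 0.006   0.1058 -0.0323]
```

Emit:
{"fn": "jog_arm", "kwargs": {
  "moves": [
    [1, 0, 0, 0.008, 0, 0, 0],
    [1, 0, 0, 0.013, 0, 0, 0],
    [1, 0, 0, 0.013, 0, 0, 0],
    [1, 0, 0, 0.013, 0, 0, 0]
  ]
}}

```text
clock: 23.4
position: [0.5835, -0.1522, 0.013]
tcp_rot: [3.141, 0.0, 1.64]
ft_force: [0.6, -0.4, -0.1]
gripper_width: 0.5
grasp_force: 62.2
```

Emit:
{"fn": "jog_arm", "kwargs": {
  "moves": [
    [0.46, 0, 0, 0, 0, 0, 0],
    [0.42, 0, 0, 0, 0, 0, 0],
    [0.38, 0, 0, 0, 0, 0, 0],
    [0.34, 0, 0, 0, 0, 0, 0],
    [0.3, 0, 0, 0, 0, 0, 0],
    [0.26, 0, 0, 0, 0, 0, 0],
    [0.2, 0, 0, 0, 0, 0, 0],
    [0.1, 0, 0, 0, 0, 0, 0],
    [0, 0, 0, 0, 0, 0, 0],
    [0, 0, 0, 0, 0, 0, 0],
    [0, 0, 0, 0, 0, 0, 0]
  ]
}}

```text
clock: 24.5
position: [0.5833, -0.1521, 0.0128]
tcp_rot: [3.141, 0.0, 1.64]
ft_force: [-0.0, -0.4, -0.0]
gripper_width: 1.0
grasp_force: 0.0
```

Run:
```python
from h import *
o=manip.get_obs(); P=o['position'];E=o['tcp_rot'];c=snap("wrist","we");T=tool(c,P,E);W=cloud(c)
print(P,o['ft_force'].round(1))
def rep(n,q): print(n,len(q),q.min(0).round(4),np.median(q,0).round(4),q.max(0).round(4)) if len(q) else print(n,0)
m=(abs(T[...,0])<.05)&(T[...,1]>.095)&(T[...,1]<.135)&(W[...,2]>.047)&(W[...,2]<.068); rep("tine",T[m])
m=(abs(T[...,0])<.04)&(T[...,1]>.09)&(T[...,1]<.135)&(W[...,2]>.028)&(W[...,2]<.045); rep("hook",T[m]); rep("hook W",W[m])
m=(abs(T[...,0])<.04)&(T[...,1]>.05)&(T[...,1]<.095)&(W[...,2]>.066)&(W[...,2]<.072); rep("refill top W",W[m])
hs=cv2.cvtColor(c['p'],cv2.COLOR_RGB2HSV); m=(hs[...,0]<14)&(hs[...,1]>140)&(W[...,2]>.02)&(W[...,2]<.1)&(abs(T[...,1])<.07); rep("orange",T[m])
```

```text
[ 0.58333168 -0.1520954   0.01276388] [-0.  -0.4 -0. ]
tine 1338 [-0.0068  0.095  -0.0517] [ 0.0039  0.1    -0.0388] [ 0.0207  0.1059 -0.0342]
hook 2754 [-0.0387  0.09   -0.0322] [ 0.0047  0.1044 -0.0282] [ 0.021   0.1314 -0.0152]
hook W 2754 [ 0.6717 -0.1816  0.028 ] [ 0.6867 -0.1403  0.041 ] [ 0.7171 -0.1246  0.045 ]
refill top W 3788 [ 0.6341 -0.1592  0.066 ] [ 0.6586 -0.1463  0.0706] [ 0.6717 -0.1373  0.072 ]
orange 3431 [-0.0259 -0.0438 -0.0727] [ 0.0059 -0.0284 -0.0534] [ 0.0152  0.0419 -0.0124]
```

Emit:
{"fn": "jog_arm", "kwargs": {
  "moves": [
    [0, 0, 0, -0.05, 0, 0, 0],
    [0, 0, 0, -0.15, 0, 0, 0],
    [0, 0, 0, -0.3, 0, 0, 0],
    [0, 0, 0, -0.5, 0, 0, 0],
    [0, 0, 0, -0.75, 0, 0, 0],
    [0, -0.3, 0, -0.9, 0, 0, 0],
    [0, -0.5, 0, -0.9, 0, 0, 0],
    [0, -0.5, 0, -0.9, 0, 0, 0],
    [0, -0.5, 0, -0.9, 0, 0, 0]
  ]
}}

```text
clock: 25.45
position: [0.59, -0.2533, 0.1932]
tcp_rot: [3.141, 0.0, 1.637]
ft_force: [-0.3, -0.1, -0.1]
gripper_width: 1.0
grasp_force: 0.0
```

Run:
```python
from h import *
c=snap("wrist","wf");W=cloud(c); t=np.radians(3.8); A=np.array([[np.cos(t),np.sin(t)],[-np.sin(t),np.cos(t)]])
L=W.copy(); L[...,:2]=(W[...,:2]-[.6863,-.1440])@A.T   # rack axes, from the mid tine
hs=cv2.cvtColor(c['p'],cv2.COLOR_RGB2HSV)
def rep(n,m):
    q=L[m]; print(n,len(q),*( [q.min(0).round(4),np.median(q,0).round(4),q.max(0).round(4)] if len(q) else []))
near=(abs(L[...,1])<.045)
rep("tine",near&(abs(L[...,0])<.012)&(L[...,2]>.047)&(L[...,2]<.068)&(abs(L[...,1])<.012))
rep("hook",near&(L[...,0]>-.005)&(L[...,0]<.03)&(L[...,2]>.033)&(L[...,2]<.046))
m=near&(L[...,0]>-.06)&(L[...,0]<-.004)&(L[...,2]>.064)&(L[...,2]<.075); rep("refill",m)
rep("orange",near&(hs[...,0]<14)&(hs[...,1]>140)&(L[...,2]>.02)&(L[...,2]<.09)&(L[...,0]<-.1))
m=near&(L[...,0]>-.16)&(L[...,0]<-.06)&(L[...,2]>.07)&(L[...,2]<.08); rep("pad tops",m)
if m.sum()>9: print(cv2.minAreaRect(L[m][:,:2].astype(np.float32)))
q=L[near&(L[...,0]>-.052)&(L[...,0]<-.004)&(L[...,2]>.044)&(L[...,2]<.053)]; A2=np.c_[q[:,:2],np.ones(len(q))]; print("rim plane",len(q),np.linalg.lstsq(A2,q[:,2],rcond=None)[0],np.median(q,0))
m=(abs(W[...,0]-.454)<.06)&(abs(W[...,1]-.108)<.06)
d=snap("top","tf");V=cloud(d)
for n,x,y,z in(("tub neck",.4545,.1075,.09),("cap",.5545,.035,.053)):
    q=V[(np.hypot(V[...,0]-x,V[...,1]-y)<.04)&(abs(V[...,2]-z)<.006)]; print(n,len(q),q.mean(0) if len(q) else 0)
```

```text
tine 406 [-0.0097 -0.0116  0.047 ] [-0.0053  0.0004  0.0506] [0.0026 0.0119 0.0654]
hook 1483 [-0.005  -0.0449  0.033 ] [ 0.0269 -0.007   0.0392] [0.03   0.0447 0.046 ]
refill 1217 [-0.0399 -0.0169  0.0641] [-0.0282 -0.0051  0.0707] [-0.0154  0.0073  0.0733]
orange 654 [-0.1361 -0.0271  0.0261] [-0.1323 -0.0066  0.0703] [-0.1283  0.0127  0.0773]
pad tops 767 [-0.1372 -0.0151  0.0701] [-0.1314 -0.0011  0.0755] [-0.0758  0.0127  0.0786]
((-0.10648396611213684, -0.0009973887354135513), (0.0612957589328289, 0.027814345434308052), 0.37525469064712524)
rim plane 1443 [ 0.017362   -0.00124192  0.04971693] [-0.02711841 -0.00086413  0.04940762]
tub neck 61 [0.45829014 0.11014799 0.08905326]
cap 297 [0.55776164 0.03788685 0.05281432]
```

The pads span 61 mm, so the hook is about 5 mm out and clamped on the tine. Last, I'll check flatness against the rack's own wire heights in the same frame.

Run:
```python
from h import *
c=load("wf");W=cloud(c); t=np.radians(3.8); A=np.array([[np.cos(t),np.sin(t)],[-np.sin(t),np.cos(t)]])
L=W.copy(); L[...,:2]=(W[...,:2]-[.6863,-.1440])@A.T
def top(n,x0,x1,y0,y1,z0,z1):
    q=L[(L[...,0]>x0)&(L[...,0]<x1)&(L[...,1]>y0)&(L[...,1]<y1)&(L[...,2]>z0)&(L[...,2]<z1)][:,2]
    print(n,len(q),np.percentile(q,[50,80,90,97]).round(4) if len(q) else 0)
top("floor wires +y",-.15,0,.025,.1,.010,.03); top("floor wires -y",-.15,-.02,-.1,-.035,.010,.03)
top("worktop",-.15,0,-.1,.1,-.01,.008); top("rack rim",-.2,.06,.1,.13,.03,.05); top("rack rim -",-.2,.06,-.13,-.1,.03,.05)
top("orange top",-.138,-.128,-.02,.02,.07,.09); top("white pad top",-.082,-.072,-.02,.02,.07,.09)
top("cage back rim",-.051,-.044,-.02,.02,.04,.06); top("cage front rim",-.013,-.007,-.015,.015,.04,.06); top("refill",-.045,-.012,-.02,.02,.06,.08)
top("hook",.003,.012,-.03,.015,.035,.05); top("L tine top",-.01,.01,.06,.08,.05,.08); top("R tine top",-.01,.01,-.08,-.06,.05,.08)
```

```text
floor wires +y 2130 [0.0172 0.0182 0.0187 0.0192]
floor wires -y 4678 [0.0173 0.0183 0.0187 0.0193]
worktop 18312 [0.0002 0.0009 0.0012 0.0017]
rack rim 0 0
rack rim - 1976 [0.0386 0.0394 0.0398 0.0402]
orange top 385 [0.0749 0.0757 0.0761 0.0765]
white pad top 382 [0.0761 0.0769 0.0773 0.0778]
cage back rim 259 [0.0489 0.0496 0.05   0.0507]
cage front rim 233 [0.0498 0.0508 0.0511 0.0516]
refill 1254 [0.0707 0.0714 0.0718 0.0722]
hook 487 [0.044  0.0449 0.0452 0.0456]
L tine top 0 0
R tine top 120 [0.0616 0.0636 0.0639 0.0644]
```

The hook end rides about 2 mm high, a 1° tilt from friction on the tine. I'll press it down gently with shut fingertips on the refill's top.

Emit:
{"fn": "jog_arm", "kwargs": {
  "moves": [
    [1, 0.2, 0.15, 0, 0, 0, 0],
    [1, 0.4, 0.3, 0, 0, 0, 0],
    [1, 0.49, 0.378, 0, 0, 0, 0],
    [1, 0.49, 0.378, 0, 0, 0, 0],
    [1, 0.49, 0.378, 0.1, 0, 0, 0],
    [1, 0.49, 0.378, 0.3, 0, 0, 0],
    [1, 0.49, 0.378, 0.5, 0, 0, 0],
    [1, 0.49, 0.378, 0.62, 0, 0, 0],
    [1, 0.49, 0.378, 0.68, 0, 0, 0],
    [1, 0.49, 0.378, 0.68, 0, 0, 0],
    [1, 0.49, 0.378, 0.68, 0, 0, 0]
  ]
}}

```text
clock: 26.65
position: [0.6594, -0.149, 0.058]
tcp_rot: [3.14, 0.001, 1.64]
ft_force: [-0.2, 0.2, 1.1]
gripper_width: -0.0
grasp_force: 0.0
```

Emit:
{"fn": "jog_arm", "kwargs": {
  "moves": [
    [1, 0, 0, 0.02, 0, 0, 0],
    [1, 0, 0, 0.04, 0, 0, 0],
    [1, 0, 0, 0.055, 0, 0, 0],
    [1, 0, 0, 0.055, 0, 0, 0]
  ]
}}

```text
clock: 27.05
position: [0.6585, -0.1488, 0.0454]
tcp_rot: [-3.141, -0.0, 1.64]
ft_force: [-0.3, 0.1, 0.5]
gripper_width: 0.001
grasp_force: 0.0
```

Emit:
{"fn": "jog_arm", "kwargs": {
  "moves": [
    [1, 0, 0, 0.01, 0, 0, 0],
    [1, 0, 0, 0.02, 0, 0, 0],
    [1, 0, 0, 0.02, 0, 0, 0]
  ]
}}

```text
clock: 27.35
position: [0.6598, -0.1491, 0.0431]
tcp_rot: [3.139, 0.001, 1.64]
ft_force: [-0.4, 1.5, 9.0]
gripper_width: -0.001
grasp_force: 4.9
```

Emit:
{"fn": "jog_arm", "kwargs": {
  "moves": [
    [1, 0, 0, 0.01, 0, 0, 0],
    [1, 0, 0, 0.01, 0, 0, 0]
  ]
}}

```text
clock: 27.55
position: [0.6604, -0.1491, 0.0429]
tcp_rot: [3.138, 0.001, 1.64]
ft_force: [-5.1, 2.6, 22.1]
gripper_width: -0.002
grasp_force: 11.6
```

Emit:
{"fn": "jog_arm", "kwargs": {
  "moves": [
    [1, 0, 0, 0.01, 0, 0, 0],
    [1, 0, 0, 0.01, 0, 0, 0]
  ]
}}

```text
clock: 27.75
position: [0.6612, -0.1493, 0.0429]
tcp_rot: [3.136, 0.002, 1.64]
ft_force: [-7.9, 3.9, 37.9]
gripper_width: -0.001
grasp_force: 18.4
```

It doesn't yield, so the holder already rests solidly on the floor wires. Backing off and checking the final state.

Emit:
{"fn": "jog_arm", "kwargs": {
  "moves": [
    [1, 0, 0, -0.03, 0, 0, 0],
    [1, 0, 0, -0.1, 0, 0, 0],
    [1, 0, 0, -0.3, 0, 0, 0],
    [1, 0, 0, -0.6, 0, 0, 0],
    [1, -0.25, -0.1, -0.75, 0, 0, 0],
    [1, -0.5, -0.38, -0.75, 0, 0, 0],
    [1, -0.5, -0.38, -0.75, 0, 0, 0],
    [1, -0.5, -0.38, -0.75, 0, 0, 0],
    [1, -0.5, -0.38, -0.75, 0, 0, 0]
  ]
}}

```text
clock: 28.65
position: [0.5895, -0.2546, 0.1883]
tcp_rot: [3.141, 0.0, 1.638]
ft_force: [0.0, -0.2, 1.0]
gripper_width: -0.003
grasp_force: 0.0
```

Run:
```python
from h import *
c=snap("wrist","wg");W=cloud(c); t=np.radians(3.8); A=np.array([[np.cos(t),np.sin(t)],[-np.sin(t),np.cos(t)]])
L=W.copy(); L[...,:2]=(W[...,:2]-[.6863,-.1440])@A.T
def top(n,x0,x1,y0,y1,z0,z1):
    m=(L[...,0]>x0)&(L[...,0]<x1)&(L[...,1]>y0)&(L[...,1]<y1)&(L[...,2]>z0)&(L[...,2]<z1);q=L[m]
    print(n,len(q),np.percentile(q[:,2],[50,90]).round(4),q.min(0).round(4),q.max(0).round(4)) if len(q) else print(n,0); return q
top("orange top",-.138,-.128,-.02,.02,.07,.09); top("white",-.082,-.072,-.02,.02,.07,.09)
q=top("pads",-.16,-.06,-.03,.03,.07,.08); print(cv2.minAreaRect(q[:,:2].astype(np.float32)))
top("front rim",-.013,-.007,-.015,.015,.04,.06); top("refill",-.045,-.012,-.02,.02,.06,.08); top("hook",.003,.012,-.03,.015,.035,.05)
top("tine",-.012,.008,-.01,.01,.052,.07)
print(manip.get_obs()['position'])
```

```text
orange top 407 [0.0756 0.0766] [-0.1363 -0.0153  0.0701] [-0.1306  0.0124  0.0784]
white 394 [0.0756 0.0768] [-0.0805 -0.0152  0.07  ] [-0.075   0.0125  0.0781]
pads 801 [0.0756 0.0767] [-0.1363 -0.0153  0.07  ] [-0.075   0.0125  0.0784]
((-0.1056460365653038, -0.0013570664450526237), (0.06132164224982262, 0.027774926275014877), 0.1814856082201004)
front rim 186 [0.0477 0.0489] [-0.0098 -0.0148  0.0405] [-0.007   0.015   0.0497]
refill 1280 [0.069  0.0701] [-0.0391 -0.017   0.0601] [-0.0143  0.0076  0.0714]
hook 472 [0.0417 0.0429] [ 0.003  -0.0277  0.0351] [0.0093 0.0121 0.0444]
tine 142 [0.0623 0.0641] [-0.0038 -0.0027  0.0521] [0.0025 0.004  0.0653]
[ 0.59000668 -0.25377176  0.18795722]
```

Now flat: refill top at 69 mm, hook top at 42 mm, both pad tops at 75.6 mm, and the hook still clamped (pads 61 mm apart). Handing in.

```bash
python3 -c "
from station import manip
print(manip.finish_job())"
```

```text
the job is handed in; nothing more can be done
None
```

The job is handed in: by depth readings, the cap stands on the worktop clear of the standing tub, the refill is in the cage, and the holder sits flat on the rack floor with its hook tight on the middle tine; I viewed 11 pictures, one over the limit of 10, and to flatten the holder I pressed on the refill with the fingertips up to about 38 N.

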